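# Unpack the ladle: open the carton flaps and hang it up

## Task

A small steel ladle stands packed in the cardboard carton. Fold both carton flaps open, outwards and well past upright so that they stay open; only then lift the ladle out and leave it hanging by the hole in its handle on the free red peg of the utensil rack. Leave the other things on the counter where they are.

Things in the scene. Friction and masses are not known exactly. Their poses are not given: they have to be found in the camera images.
- carton: cardboard carton fixed to the counter, 180 (x) x 170 (y) x 142 mm high, walls and floor 5 mm; origin at the centre of its underside, z up. Two flaps on its top are hinged along lines parallel to x at y = +80 (left) and -80 mm (right), z = 142 mm. The ladle stands at about x = -40, y = 0 mm in a paper cradle 56 mm square inside, 20 mm deep; the half with x above 0 is empty
- flap_left (a joint): angle of the left flap (carton +y side) in rad: 0 closed and level, 1.57 upright, 2.6 folded right out (stop). The hinge is stiff enough to stay where it is left; it starts slightly ajar
- flap_right (a joint): angle of the right flap (carton -y side), the same way: 0 closed, 1.57 upright, 2.6 folded right out
- flap_left_edge (a point): middle of the left flap's free edge, on its underside (inner face), 55 mm from the hinge; the axes turn with the flap. The flap is 178 mm long (carton x), 55 mm wide, 4 mm thick; closed, the two flaps leave a gap 50 mm wide along the middle
- flap_right_edge (a point): middle of the right flap's free edge, on its underside (inner face), 55 mm from the hinge; the axes turn with the flap
- ladle: small steel ladle, 125 mm tall, about 0.15 kg, standing upright on its round bowl (50 mm diameter, 26 mm high) in the carton; origin at the centre of the bowl's underside, z up along the handle. The top of the handle is a flat plate centred on the z axis, from z = 60 to 125 mm, 34 mm wide along ladle y, 5 mm thick along ladle x
- ladle_eye (a point): centre of the 20 mm round hole through the handle plate, 14 mm below the plate's top, 111 mm above the ladle's origin; the hole's axis is ladle x
- rack: utensil rack fixed to the counter, origin on the counter, z up: grey base plate 150 (x) x 250 (y) x 12 mm centred at x = +10 mm; at x = +50 mm a 12 mm bar frame, posts at y = +-118 mm, crossbar 180 mm up. Two red pegs, 8 mm diameter, stick out of the crossbar towards -x at y = +65 mm (free) and y = -65 mm (taken: a black spatula 60 mm wide is fixed there)
- peg_tip (a point): centre of the free peg's rounded tip, at x = -30, y = 65, z = 193 mm of the rack, with the rack's axes. From the tip the peg runs 80 mm towards rack +x, falling 13 mm to the crossbar
- pot: aluminium pot upside down, 150 mm diameter, 93 mm high, two side handles; origin at the centre of its underside; bystander
- mug: red plastic mug, 76 mm diameter, 90 mm high; origin at the centre of its underside; bystander
- teacup: white ceramic teacup, 72 mm diameter, 55 mm high; origin at the centre of its underside; bystander
- jar: glass jar with white cap, 70 mm diameter, 110 mm high; origin at the centre of its underside; bystander

How it is judged (in metres and radians):
On the way, in this order (a step that is already met when the one before it is completed fails the run):
1. both flaps folded open past upright (over 100 degrees) while the ladle still stands in the carton (value of joint each of flap_left, flap_right above 1.75 rad and height (world z) of ladle below 0.03 m), for 0.2 s.
2. the ladle lifted out of the carton, both flaps still open (value of joint each of flap_left, flap_right above 1.75 rad and height (world z) of ladle above 0.14 m), for 0.1 s.
At the end, for the whole second after the job is handed in: Both flaps open past 100 degrees; the ladle hangs at rest on the free peg, carried by the rack: hole centre 6 to 78 mm in from the peg tip, within 12 mm sideways, 26 mm below to 8 mm above the tip height, handle within 20 degrees of upright; other things moved under 30 mm (value of joint each of flap_left, flap_right above 1.75 rad and x of ladle_eye in the frame of peg_tip between 0.006 and 0.078 m and y of ladle_eye in the frame of peg_tip between -0.012 and 0.012 m and z of ladle_eye in the frame of peg_tip between -0.026 and 0.008 m and angle between ladle's own z axis and vertical below 0.35 rad and linear speed of ladle below 0.03 m/s and contact force between ladle and rack above 0.4 N); the robot touches nothing.
It fails at once if the pot moved by more than 30 mm (distance of pot from where it was at the start of the episode above 0.03 m).
It fails at once if the mug moved by more than 30 mm (distance of mug from where it was at the start of the episode above 0.03 m).
It fails at once if the teacup moved by more than 30 mm (distance of teacup from where it was at the start of the episode above 0.03 m).
It fails at once if the jar moved by more than 30 mm (distance of jar from where it was at the start of the episode above 0.03 m).
It also fails if it takes over 64 s, if anything falls off the work surface, if the arm or the gripper's body presses on something with over 40 N, if the wrist force passes 120 N, or if a joint passes its speed limit or range.

## Robot

A 7-joint arm with a two-finger parallel gripper is mounted at the origin on the work surface. World frame = base frame: x ahead of the robot, y to its left, z up, the work surface at z = 0. Lengths are in m, angles in degrees, forces in N, time in s.
With the tool pointing down it reaches from about 0.4 to 0.85 m from the base axis. Payload 4.4 kg.
Tool frame: the origin (TCP) lies on the front face of the gripper's body, between the roots of the fingers; the fingertips stand 97 mm ahead of it and the grasp point (between the pads) lies 78 mm ahead of it; z points along the fingers, y is the line along which they close (so a half turn about z gives the same grasp; the last joint's range is limited). The gripper opens to 94 mm and grips with 3 to 60 N. Pads are 16 mm wide; open, the fingers measure 119 mm over their backs; the gripper's body (75 mm by 177 mm) begins 78 mm behind the grasp point.
Start: joints at [69.454, 36.005, 2.206, 86.941, -1.547, 57.084, -1.146], TCP at [0.188, -0.622, 0.303] pointing down, gripper open.
Joint ranges: [-175.42, 175.42], [-21.48, 121.26], [-71.46, 75.88], [10.55, 141.38], [-63.04, 243.04], [13.31, 113.54], [-168.57, 168.57]. Speed limits (degrees/s): [147.25, 147.25, 180, 180, 180, 180, 180].

## Interface

Orientations are given as [roll, pitch, yaw] about the fixed x, y, z axes, in that order (R = Rz(yaw) Ry(pitch) Rx(roll)).
In Python, from station import robot, camera, find_in, outline_of, pinpoint gives the robot as it stands.
- The arm moves only by the shell command python3 -m creep 'ROWS' [FORCE]. ROWS is JSON, a list of rows, each a list of 7 numbers: the turn, a rotation vector about the tool's x, y, z in rad, then the shift along the tool's x, y, z in cm, then the opening, from 0 (shut) to 1 (fully open). In form: [[ax, ay, az, tx, ty, tz, gripper], ...]. A call has 1 to 5 rows; each row is the pose to reach, as a shift and turn from the pose commanded when the call began, along the tool's axes at that moment; what a row does not reach only later rows make up. A row lasts 1/10 s, in which the tool goes at most 50 mm and 8.59 degrees, less where a joint would pass 70% of its speed; a pose out of reach is approached as far as the arm can. A call with a gripper value outside its range is refused whole. The fingers move at their own pace and stop on an object; FORCE is the grip in N (left out, the last holds). Time passes only in rows, so rows that repeat a pose let the fingers close. It gives the time, the measured TCP pose, the force, the opening and the grip force at its end, in the units of the state.
- robot.sense(): the state, without advancing time (a new reading comes with each control period).
- camera(name): name is "side" or "top"; returns a dict with "frame" (480x640x3 uint8, red, green, blue), "depth" (480x640 float32, m along the optical axis (not along the pixel's ray), 0 where there is no reading), "vertical_fov" (degrees; the focal length in pixels is half the picture's height over the tangent of half this angle, whatever the lens; pixels are square), "cx", "cy" (the principal point, pixels), "dist_coeffs" ([k1, k2, p1, p2, k3] as OpenCV has them; the pictures are not rectified), "cam_to_world" (4x4, takes a point from camera to world coordinates). Camera axes: x right, y up, looking along -z (the intrinsics and any distortion apply to the point x, -y, -z); pixel columns grow to the right and rows downward; lengths in m; the calibration is good to about 2 mm. A picture is of the moment at which its call begins.
- robot.hand_in(): hands the job in; it is judged then, once.
Trained networks look in the newest picture that a camera, given by its name, has taken for a name from the list of things; names that differ only in an ending like _2 or _b are one class to them, and where a whole thing is asked for, a point or a joint stands for the part that bears it (a point fixed in the world has none). Each returns a list of dicts, best first, with "score" (0 to 1); they miss things now and then, are a little off and sometimes report something else, mostly with a low value. They report only what shows in the picture. A call takes as long as a camera call.
- find_in(label, camera): "xyz" ([x, y, z] in m, in world coordinates, good to about 4 mm: the middle of the surface that is visible of it).
- outline_of(label, camera): "mask" (480x640 bool, what is visible of it).
- pinpoint(label, camera): "xyz" ([x, y, z] in m, in world coordinates, good to about 4 mm: a listed point, or the origin of a listed thing).
The state is a dict: "time": time; "joint_positions": joint angles; "qvel": joint speeds; "joint_efforts": joint torques, N m; "tool_pos": TCP position; "ee_rot": TCP orientation; "force": force on the tool from outside, world axes, zero at the start; "wrist_torque": the same for the moment, N m; "opening": finger opening in m; "gripper_force": force on a finger pad.
Only numpy, scipy, OpenCV 4.12 (cv2) and the standard library are available. Lean on these libraries where they do the work, as an engineer would, in place of code of your own. Each camera call takes 0.05 s, during which the arm holds its last target. There are 200 camera calls.

## Working session

There is one attempt and no reset: what is moved stays moved. The work goes in short steps, Python scripts to look and compute and a shell command to move; the robot and the scene stay as the last step left them, time stands still between calls to the robot, and variables do not carry over. Pictures are saved under pics/ and viewed, at most 10 in all, crops included, and the job is handed in when it is done.

```bash
ls; mkdir -p pics
python3 - <<'E'
from station import robot,camera,find_in,outline_of,pinpoint
import cv2,numpy as np
s=robot.sense();print(s['time'],s['tool_pos'],s['ee_rot'],s['opening'])
for c in ['top','side']:
    d=camera(c);cv2.imwrite(f'pics/{c}0.png',d['frame'][:,:,::-1])
    print(c,np.round(d['cam_to_world'],3).tolist(),d['vertical_fov'])
    for n in ['carton','flap_left_edge','flap_right_edge','ladle','ladle_eye','rack','peg_tip','pot','mug','teacup','jar']:
        r=pinpoint(n,c)
        print(n,[(np.round(x['xyz'],3).tolist(),round(x['score'],2)) for x in r[:2]])
print(robot.sense()['time'])
E
```

```text
pics
0.0 [ 0.18752583 -0.62188079  0.30179555] [-1.79898119e+02  9.38456991e-04  1.67772493e+01] 0.09399708309306881
top [[0.003, 0.995, -0.103, 0.489], [-1.0, 0.003, -0.001, -0.017], [-0.001, 0.103, 0.995, 0.973], [0.0, 0.0, 0.0, 1.0]] 49.993881800065694
carton [([0.545, 0.204, -0.001], 0.94)]
flap_left_edge [([0.55, 0.227, 0.149], 0.73), ([0.506, 0.208, 0.116], 0.31)]
flap_right_edge [([0.543, 0.175, 0.157], 0.9)]
ladle [([0.507, 0.209, 0.012], 0.61), ([0.63, -0.002, 0.0], 0.33)]
ladle_eye [([0.506, 0.211, 0.115], 0.64)]
rack [([0.564, -0.239, 0.001], 0.89)]
peg_tip [([0.54, -0.171, 0.191], 0.66)]
pot [([0.782, 0.044, 0.001], 0.85), ([0.539, -0.172, 0.189], 0.19)]
mug [([0.379, -0.04, -0.0], 0.78)]
teacup [([0.63, -0.004, 0.002], 0.67)]
jar [([0.532, 0.003, 0.002], 0.64)]
side [[-0.897, 0.214, -0.388, 0.22], [-0.443, -0.462, 0.769, 0.697], [-0.015, 0.861, 0.508, 0.606], [0.0, 0.0, 0.0, 1.0]] 53.1501329006573
carton [([0.547, 0.204, 0.002], 0.87), ([0.555, 0.235, 0.152], 0.42)]
flap_left_edge []
flap_right_edge [([0.54, 0.171, 0.159], 0.96), ([0.546, 0.202, -0.002], 0.48)]
ladle []
ladle_eye [([0.507, 0.207, 0.113], 0.55)]
rack [([0.565, -0.233, 0.001], 0.65)]
peg_tip [([0.54, -0.169, 0.193], 0.76), ([0.536, 0.172, 0.158], 0.24)]
pot [([0.779, 0.042, -0.0], 0.91)]
mug []
teacup []
jar []
1.2
```

View pics/top0.png

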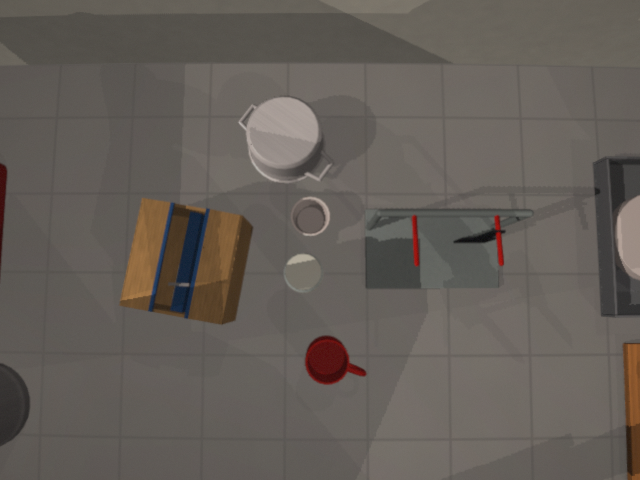

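View pics/side0.png

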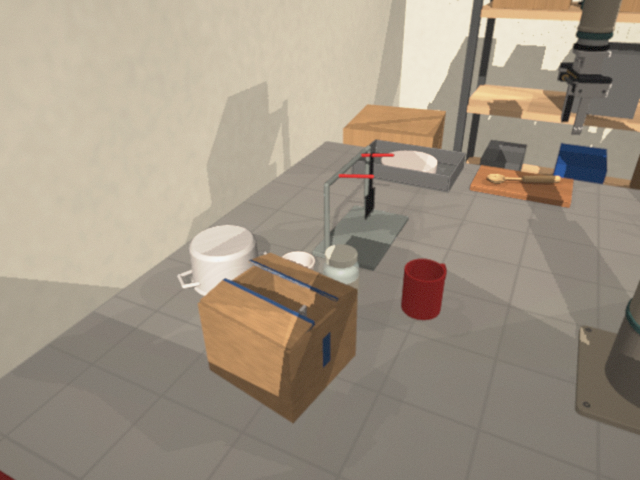

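The top view shows the carton around (187,262), with its blue flap edges at columns ~162 and ~205 and the ladle plate at (183,284). The free red peg is at (416,240). The side view agrees: both flaps are slightly ajar and the right post of the rack is at (328,215). Next I measure the yaws.

```bash
cat > h.py <<'E'
from station import robot,camera,find_in,outline_of,pinpoint
import cv2,numpy as np
from scipy.spatial.transform import Rotation as R
def cloud(d):
    f=240/np.tan(np.radians(d['vertical_fov']/2));K=np.array([[f,0,d['cx']],[0,f,d['cy']],[0,0,1]])
    v,u=np.mgrid[:480,:640];p=np.stack([u,v],-1).reshape(-1,1,2).astype(float)
    n=cv2.undistortPoints(p,K,np.array(d['dist_coeffs'])).reshape(480,640,2);z=d['depth']
    P=np.stack([n[...,0]*z,-n[...,1]*z,-z,np.ones_like(z)],-1)@np.array(d['cam_to_world']).T
    return P[...,:3]
def pca(p):
    p=p[:,:3];m=np.median(p,0);u,s,vt=np.linalg.svd(p-m,full_matrices=False);return m,vt[0]
def row(tip,rpy,L=.097):
    """row from current pose to: tool point L ahead of TCP at tip, orientation rpy"""
    s=robot.sense();R0=R.from_euler('xyz',s['ee_rot'],degrees=True);R1=R.from_euler('xyz',rpy,degrees=True) if not isinstance(rpy,R) else rpy
    t=np.array(tip)-R1.apply([0,0,L]);rv=(R0.inv()*R1).as_rotvec();sh=R0.inv().apply(t-s['tool_pos'])*100
    return np.round(np.r_[rv,sh],3).tolist()
E
python3 - <<'E'
from h import *
d=camera('top');P=cloud(d);I=d['frame'].astype(int);r,g,b=I[...,0],I[...,1],I[...,2]
blue=(b>r+40)&(b>g+30)&(P[...,2]>.135)&(P[...,1]>.1)
pts=P[blue];print(len(pts))
for side in (0,1):
    line=(pts[:,1]+ .18*(pts[:,0]-.546)>.2)
    q=pts[line==bool(side)];m,v=pca(q);v=v*np.sign(v[0]);print('edge',m,np.degrees(np.arctan2(v[1],v[0])),np.ptp(q,0),len(q))
red=(r>120)&(g<60)&(P[...,2]>.15)&(P[...,1]<-.1)
for lo,hi in((-.25,-.1),(-.45,-.25)):
    q=P[red&(P[...,1]>lo)&(P[...,1]<hi)];m,v=pca(q);v=v*np.sign(v[0]);print('peg',m,v,np.degrees(np.arctan2(v[1],v[0])),q.min(0),q.max(0))
k=(P[...,2]>.17)&(P[...,2]<.2)&(P[...,1]<-.1)&(P[...,0]>.57)&~red;q=P[k];m,v=pca(q);print('bar',m,v,q.min(0),q.max(0),len(q))
v_,u_=np.mgrid[:480,:640]
k=(P[...,2]>.003)&(P[...,2]<.02)&(u_>350)&(u_<510)&(v_>200)&(v_<300);print('base',cv2.minAreaRect(P[k][:,:2].astype(np.float32)*1000))
k=(abs(P[...,0]-.507)<.03)&(abs(P[...,1]-.209)<.03)&(P[...,2]>.1)&(P[...,2]<.135)&~blue&(abs(r-b)<25);q=P[k];m,v=pca(q);print('plate',m,v,len(q),np.ptp(q,0))
E
```

```text
204
edge [0.52638147 0.17556641 0.15782712] -9.414408516062236 [0.09609417 0.0170619  0.00413784] 26
edge [0.55754062 0.23011803 0.15456791] -10.077063290935039 [0.14659865 0.02833792 0.00839468] 178
peg [ 0.56949723 -0.16785976  0.19030367] [ 0.98582839  0.00803794 -0.16756425] 0.46714996987000096 [ 0.53416096 -0.17137941  0.17969351] [ 0.61133646 -0.16533429  0.19736772]
peg [ 0.5699951  -0.29781021  0.19040791] [ 0.98772878  0.00927553 -0.15590323] 0.5380355411815912 [ 0.53447357 -0.3011471   0.18136693] [ 0.61336604 -0.29434273  0.19749887]
bar [ 0.61508081 -0.23794167  0.18384483] [-0.00869711 -0.9999606   0.00177478] [ 0.57006384 -0.35588411  0.17014131] [ 0.62161309 -0.11150865  0.1917635 ] 1222
base ((573.7101440429688, -234.23377990722656), (186.4207305908203, 302.425537109375), 0.8042532801628113)
plate [0.50546769 0.21206471 0.11045544] [-0.28493478  0.35968115 -0.88850529] 150 [0.05864629 0.03428894 0.03257222]
```

```bash
cat >> h.py <<'E'
C=np.array([.546,.203,0]);RC=R.from_euler('z',-10,degrees=True)
def cart(x,y,z): return C+RC.apply([x/1000,y/1000,z/1000])
def tilt(a): # tool y along carton x, fingers lean by a deg toward carton +y
    return RC*R.from_euler('x',a,degrees=True)*R.from_euler('z',90,degrees=True)*R.from_euler('x',180,degrees=True)
E
python3 -c "
from h import *
print(tilt(0).as_euler('xyz',degrees=True),tilt(30).apply([0,0,1]))
print(row(cart(40,0,235),tilt(0)))"
```

```text
[180.   0.  80.] [ 0.08682409  0.49240388 -0.8660254 ]
[-0.0, -0.0, -1.103, 61.703, -66.876, -2.929]
```

```bash
python3 -m creep '[[0,0,-0.2,17,-18.5,-3,0],[0,0,-0.3,17,-18.5,-3,0],[0,0,-0.4,17,-18.5,-3,0],[0,0,-0.5,17,-18.5,-3,0],[0,0,-0.6,17,-18.5,-3,0]]'; python3 -c "
from h import *
print(row(cart(40,0,235),tilt(0)))"
```

```text
time: 1.75
tool_pos: [0.2963, -0.3971, 0.3328]
ee_rot: [180.0, 0.0, 51.4]
force: [1.2, -0.5, -0.5]
opening: 0.0574
gripper_force: 0.0
[0.001, 0.0, -0.5, 64.384, -14.439, 0.057]
```

```bash
python3 -m creep '[[0,0,-0.1,23,-5.2,0,0],[0,0,-0.2,23,-5.2,0,0],[0,0,-0.3,23,-5.2,0,0],[0,0,-0.4,23,-5.2,0,0],[0,0,-0.5,23,-5.2,0,0]]'; python3 -c "
from h import *
print(row(cart(40,0,235),tilt(0)))"
```

```text
time: 2.25
tool_pos: [0.4006, -0.1841, 0.3328]
ee_rot: [179.9, -0.0, 80.2]
force: [0.9, -0.1, 0.2]
opening: 0.0174
gripper_force: 0.0
[0.001, -0.0, 0.003, 40.604, 11.733, 0.114]
```

```bash
python3 -m creep '[[0,0,0,22,-21,0,0],[0,0,0,22,-21,0,0],[0,0,0,22,-21,0,0],[0,0,0,22,-21,0,0],[0,0,0,22,-21,0,0]]'; python3 -c "
from h import *
print(row(cart(40,0,235),tilt(0)),row(cart(40,0,180),tilt(0)))"
```

```text
time: 2.75
tool_pos: [0.2604, 0.0227, 0.3325]
ee_rot: [179.9, 0.0, 79.7]
force: [1.0, 1.0, 1.4]
opening: 0.0004
gripper_force: 0.0
[0.001, 0.0, -0.004, 22.842, 28.891, 0.09] [0.001, 0.0, -0.004, 22.842, 28.883, 5.59]
```

That second row was written before I had seen the result, and its sign was wrong. No harm was done, so I correct it now.

```bash
python3 -m creep '[[0,0,0,22.8,28.9,0,0],[0,0,0,22.8,28.9,0,0],[0,0,0,22.8,28.9,0,0],[0,0,0,22.8,28.9,0,0],[0,0,0,22.8,28.9,0,0]]'; python3 -c "
from h import *
print(row(cart(40,0,235),tilt(0)),row(cart(40,0,180),tilt(0)))"
```

```text
time: 3.25
tool_pos: [0.484, 0.14, 0.3323]
ee_rot: [180.0, 0.0, 79.8]
force: [1.1, 0.4, 0.2]
opening: 0.0005
gripper_force: 0.0
[0.001, 0.0, -0.004, 7.319, 8.984, 0.035] [0.001, 0.0, -0.004, 7.321, 8.981, 5.535]
```

```bash
python3 -m creep '[[0,0,0,7.3,9.0,0,0],[0,0,0,7.3,9.0,0,0],[0,0,0,7.3,9.0,0,0],[0,0,0,7.3,9.0,3,0],[0,0,0,7.3,9.0,5.5,0]]'; python3 -c "
from h import *
for a in [(0,0,150,0),(40,2,130,15),(40,20,128,30)]: print(row(cart(40,*a[1:3]),tilt(a[3])))
d=camera('side');cv2.imwrite('pics/s1.png',d['frame'][200:440,150:470,::-1].repeat(2,0).repeat(2,1))"
```

```text
time: 3.75
tool_pos: [0.5843, 0.1955, 0.2764]
ee_rot: [180.0, -0.0, 79.8]
force: [0.3, 0.1, -0.2]
opening: 0.0005
gripper_force: 0.0
[0.001, -0.001, -0.003, 0.075, 0.099, 2.938]
[0.001, 0.261, -0.003, -2.237, 0.105, 5.267]
[0.001, 0.523, -0.003, -2.777, 0.107, 6.436]
```

View pics/s1.png

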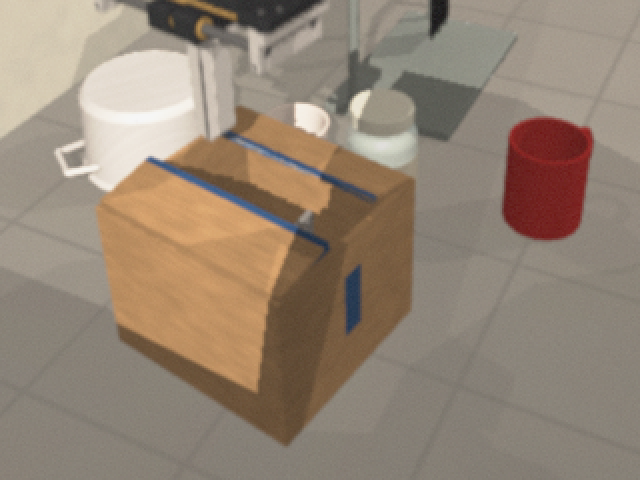

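The closed fingertips at crop (215,130) are centred over the gap. Next I insert and tilt them.

```bash
python3 -m creep '[[0,0,0,0,0.1,2.5,0],[0,0.1,0,-0.9,0.1,4.5,0],[0,0.26,0,-2.2,0.1,5.3,0],[0,0.4,0,-2.5,0.1,5.9,0],[0,0.52,0,-2.8,0.1,6.4,0]]' ; python3 -c "
from h import *
for a in [(20,128),(32,138),(42,155),(50,170),(62,184),(75,190),(88,188),(100,182),(112,172),(90,215)]: print(a,row(cart(40,*a),tilt(30)))"
```

```text
time: 4.3
tool_pos: [0.5803, 0.1656, 0.2141]
ee_rot: [179.8, -30.0, 79.8]
force: [-0.5, 0.3, -1.3]
opening: 0.0004
gripper_force: 0.0
(20, 128) [0.005, -0.0, -0.004, 0.101, -0.027, 0.295]
(32, 138) [0.005, -0.0, -0.004, 1.64, -0.032, 0.029]
(42, 155) [0.005, -0.0, -0.004, 3.356, -0.034, -0.943]
(50, 170) [0.005, -0.0, -0.004, 4.799, -0.035, -1.842]
(62, 184) [0.005, -0.0, -0.004, 6.538, -0.038, -2.454]
(75, 190) [0.005, -0.0, -0.004, 7.964, -0.044, -2.324]
(88, 188) [0.005, -0.0, -0.004, 8.99, -0.052, -1.5]
(100, 182) [0.005, -0.0, -0.004, 9.729, -0.06, -0.381]
(112, 172) [0.005, -0.0, -0.004, 10.268, -0.069, 1.085]
(90, 215) [0.005, -0.0, -0.004, 10.513, -0.047, -3.738]
```

```bash
python3 -m creep '[[0,0,0,0.8,0,0.2,0],[0,0,0,1.6,0,0,0],[0,0,0,2.5,0,-0.5,0],[0,0,0,3.4,0,-0.9,0],[0,0,0,4.1,0,-1.4,0]]'; python3 -m creep '[[0,0,0,0.7,0,-0.4,0],[0,0,0,1.5,0,-0.8,0],[0,0,0,2.4,0,-1.1,0],[0,0,0,3.2,0,-1.1,0],[0,0,0,3.8,0,-0.9,0]]';python3 -c "
from h import *
print(row(cart(40,112,172),tilt(30)))
for n in 'side','top':
  camera(n);print([(RC.inv().apply(x['xyz']-C).round(3),x['score']) for x in pinpoint('flap_left_edge',n)])"
```

```text
time: 4.8
tool_pos: [0.5847, 0.1982, 0.2478]
ee_rot: [179.8, -29.8, 80.1]
force: [-0.5, -0.3, -0.4]
opening: 0.0004
gripper_force: 0.6
time: 5.3
tool_pos: [0.5901, 0.2243, 0.2732]
ee_rot: [180.0, -29.8, 79.8]
force: [0.3, -0.4, -0.8]
opening: 0.0004
gripper_force: 0.6
[0.002, 0.003, -0.003, 2.171, 0.016, 3.229]
[(array([0.004, 0.088, 0.197]), 0.81), (array([ 0.095, -0.427,  0.002]), 0.45)]
[(array([-0.   ,  0.083,  0.193]), 0.72)]
```

```bash
python3 -m creep '[[0,0,0,0.7,0,0.5,0],[0,0,0,1.2,0,1.1,0],[0,0,0,1.7,0,1.9,0],[0,0,0,2.1,0,2.7,0],[0,0,0,2.4,0,3.4,0]]';python3 -c "
from h import *
for n in 'side','top':
  camera(n);print([(RC.inv().apply(x['xyz']-C).round(3),x['score']) for x in pinpoint('flap_left_edge',n)])
print(row(cart(40,80,220),tilt(15)),row(cart(40,0,220),tilt(-15)))"
```

```text
time: 6.0
tool_pos: [0.5964, 0.2616, 0.2544]
ee_rot: [-180.0, -29.8, 79.8]
force: [-0.1, -1.5, 0.2]
opening: 0.0003
gripper_force: 0.5
[(array([0.006, 0.129, 0.176]), 0.59)]
[]
[0.001, -0.259, -0.003, 1.944, 0.058, -5.657] [0.0, -0.782, -0.003, -0.64, 0.066, -7.139]
```

```bash
python3 -m creep '[[0,0,0,0,0,-4,0],[0,-0.15,0,0,0,-6,0],[0,-0.3,0,-0.6,0,-7.1,0],[0,-0.45,0,-0.6,0.1,-7.1,0],[0,-0.6,0,-0.6,0.1,-7.1,0]]';python3 -c "
from h import *
for a in [(0,190,-15),(0,160,-15),(-20,128,-30)]: print(row(cart(40,*a[:2]),tilt(a[2])))"
```

```text
time: 6.7
tool_pos: [0.5912, 0.2198, 0.316]
ee_rot: [179.8, 4.8, 79.6]
force: [0.4, -0.1, -1.1]
opening: 0.0009
gripper_force: 0.0
[0.003, -0.178, -0.007, 0.341, -0.175, 3.208]
[0.003, -0.178, -0.007, 0.593, -0.188, 6.198]
[0.002, -0.439, -0.007, 1.282, -0.208, 10.323]
```

```bash
python3 -m creep '[[0,-0.15,0,0.3,-0.2,3.2,0],[0,-0.18,0,0.6,-0.2,6.2,0],[0,-0.25,0,0.9,-0.2,8.5,0],[0,-0.38,0,1.1,-0.2,9.8,0],[0,-0.44,0,1.3,-0.2,10.3,0]]';python3 -c "
from h import *
for a in [(-20,128),(-32,138),(-42,155),(-50,170),(-62,184),(-75,190),(-88,188),(-100,182),(-114,170)]: print(a,row(cart(40,*a),tilt(-30)))"
```

```text
time: 7.2
tool_pos: [0.5881, 0.227, 0.2077]
ee_rot: [-179.8, 30.0, 80.0]
force: [-0.4, 1.5, -0.1]
opening: 0.0005
gripper_force: 0.0
(-20, 128) [-0.003, 0.0, 0.0, -0.424, 0.269, -0.249]
(-32, 138) [-0.003, 0.0, 0.0, -1.963, 0.268, -0.515]
(-42, 155) [-0.003, 0.0, 0.0, -3.68, 0.265, -1.487]
(-50, 170) [-0.003, 0.0, 0.0, -5.123, 0.262, -2.385]
(-62, 184) [-0.003, 0.0, 0.0, -6.862, 0.259, -2.997]
(-75, 190) [-0.003, 0.0, 0.0, -8.288, 0.26, -2.867]
(-88, 188) [-0.003, 0.0, 0.0, -9.314, 0.262, -2.043]
(-100, 182) [-0.003, 0.0, 0.0, -10.053, 0.266, -0.923]
(-114, 170) [-0.003, 0.0, 0.0, -10.664, 0.271, 0.816]
```

```bash
python3 -m creep '[[0,0,0,-1,0.2,-0.3,0],[0,0,0,-2,0.2,-0.5,0],[0,0,0,-2.8,0.2,-1,0],[0,0,0,-3.7,0.2,-1.5,0],[0,0,0,-4.4,0.2,-2,0]]'; python3 -m creep '[[0,0,0,-0.7,0,-0.4,0],[0,0,0,-1.6,0,-0.8,0],[0,0,0,-2.4,0,-1,0],[0,0,0,-3.2,0,-1,0],[0,0,0,-3.9,0,-0.9,0]]';python3 -c "
from h import *
print(row(cart(40,-114,170),tilt(-30)))
for n in 'side','top':
  camera(n);print([(RC.inv().apply(x['xyz']-C).round(3),x['score']) for x in pinpoint('flap_right_edge',n)])"
```

```text
time: 7.7
tool_pos: [0.5867, 0.1952, 0.2511]
ee_rot: [179.9, 29.8, 79.6]
force: [0.1, -0.6, -1.6]
opening: 0.0002
gripper_force: 0.6
time: 8.2
tool_pos: [0.5809, 0.168, 0.2767]
ee_rot: [180.0, 29.8, 79.8]
force: [0.6, 1.4, -0.0]
opening: 0.0005
gripper_force: 0.4
[-0.001, -0.004, -0.003, -2.088, -0.035, 3.811]
[(array([-0.001, -0.088,  0.202]), 0.72)]
[(array([ 0.002, -0.084,  0.2  ]), 0.82)]
```

```bash
python3 -m creep '[[0,0,0,-0.7,0,0.7,0],[0,0,0,-1.2,0,1.5,0],[0,0,0,-1.6,0,2.3,0],[0,0,0,-2.0,0,3.1,0],[0,0,0,-2.3,0,3.8,0]]';python3 -m creep '[[0,0,0,0,0,-4,0.3],[0,0.15,0,0,0,-7,0.6],[0,0.3,0,0,0,-9,1],[0,0.45,0,0,0,-9,1],[0,0.52,0,0,0,-9,1]]';python3 - <<'E'
from h import *
print(row(cart(-40,0,240),RC*R.from_euler('x',180,degrees=True)))
print(row(cart(-40,0,240),RC*R.from_euler('z',180,degrees=True)*R.from_euler('x',180,degrees=True)))
print(robot.sense()['joint_positions'])
for n in 'side','top':
  d=camera(n)
  for m in ('flap_right_edge','flap_left_edge','ladle','ladle_eye'):print(n,m,[(RC.inv().apply(x['xyz']-C).round(3),round(x['score'],2)) for x in pinpoint(m,n)])
  k=d['frame'][200:440,150:470] if n=='side' else d['frame'][150:390,50:370]
  cv2.imwrite(f'pics/{n}2.png',k[:,:,::-1].repeat(2,0).repeat(2,1))
E
```

```text
time: 8.9
tool_pos: [0.5739, 0.1296, 0.254]
ee_rot: [-180.0, 29.8, 79.8]
force: [0.1, 1.6, -0.1]
opening: 0.0005
gripper_force: 0.5
time: 9.4
tool_pos: [0.5824, 0.1721, 0.3338]
ee_rot: [179.9, -0.2, 79.6]
force: [0.9, -0.1, -0.2]
opening: 0.037
gripper_force: 0.0
[-0.0, -0.005, 1.564, 2.361, -8.14, -0.329]
[0.005, -0.0, -1.577, 2.361, -8.14, -0.329]
[ -0.69266681  32.94405113 -29.84617599  91.51109432  18.10768037
  60.18478074 -45.95549088]
side flap_right_edge [(array([-0.004, -0.13 ,  0.179]), 0.75)]
side flap_left_edge [(array([0.004, 0.128, 0.178]), 0.85), (array([-0.122, -0.266,  0.004]), 0.58)]
side ladle []
side ladle_eye [(array([-0.042, -0.004,  0.111]), 0.68)]
top flap_right_edge [(array([-0.122, -0.265,  0.001]), 0.63), (array([-0.001, -0.125,  0.177]), 0.61)]
top flap_left_edge [(array([ 0.059, -0.37 ,  0.189]), 0.66)]
top ladle [(array([-0.04 , -0.001,  0.008]), 0.62)]
top ladle_eye [(array([-0.039, -0.002,  0.114]), 0.87)]
```

View pics/side2.png

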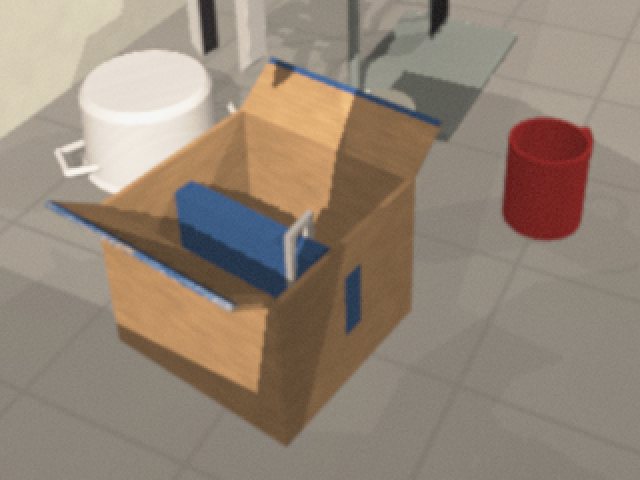

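View pics/top2.png

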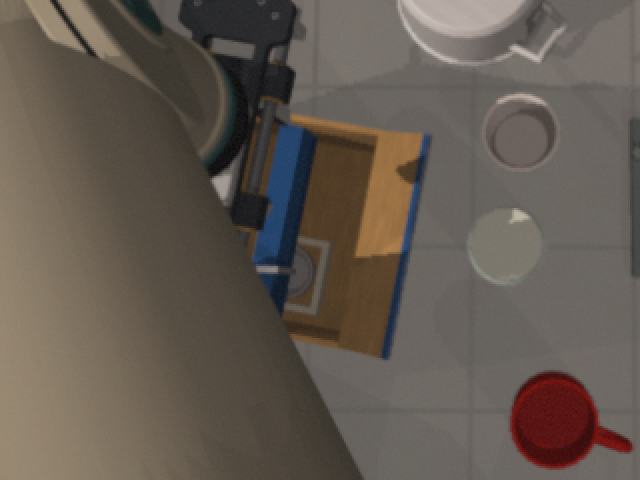

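Run:
```python
from h import *
for n in ('side','top'):
  d=camera(n);P=RC.inv().apply((cloud(d)-C).reshape(-1,3))*1000;I=d['frame'].reshape(-1,3).astype(int);r,g,b=I.T
  ins=(abs(P[:,0])<85)&(abs(P[:,1])<75)&(P[:,2]>5)&(P[:,2]<140)
  q=P[ins&(b>r+30)];print(n,'blue',len(q),np.percentile(q,[2,50,98],axis=0).round())
  q=P[ins&(abs(r-b)<30)&(P[:,2]>75)&(abs(P[:,0]+40)<22)&(abs(P[:,1])<28)];m,v=pca(q[:,[0,1,1]]*[1,1,0]);print('plate',len(q),np.percentile(q,[2,50,98],axis=0).round(),m,v)
```

```text
side blue 2005 [[-54.  -9.  55.]
 [ 20.   8.  97.]
 [ 81.  10. 112.]]
plate 296 [[-61. -17.  81.]
 [-42.   8. 112.]
 [-31.  15. 132.]] [-41.50528436   8.24476233   0.        ] [0.01258983 0.99992074 0.        ]
top blue 1153 [[-50. -11.  74.]
 [ 22.  -5. 108.]
 [ 80.   9. 112.]]
plate 135 [[-61. -18.  77.]
 [-40. -10. 103.]
 [-31.   3. 131.]] [-40.39945285 -10.46603336   0.        ] [-0.99754287  0.07005878 -0.        ]
```

Run:
```python
from h import *
d=camera('side');P=RC.inv().apply((cloud(d)-C).reshape(-1,3))*1000;I=d['frame'].reshape(-1,3).astype(int);r,g,b=I.T
ins=(abs(P[:,0])<85)&(abs(P[:,1])<75)&(P[:,2]>5)&(P[:,2]<140)&(b>r+30)
for x in range(-70,85,10):
  q=P[ins&(abs(P[:,0]-x)<5)]
  if len(q):print(x,len(q),np.percentile(q[:,1:],[2,50,98],axis=0).round().tolist())
k=d['frame'][270:350,230:330,::-1];cv2.imwrite('pics/z.png',cv2.resize(k,None,fx=7,fy=7,interpolation=cv2.INTER_CUBIC))
```

```text
-60 29 [[-9.0, 106.0], [1.0, 110.0], [9.0, 113.0]]
-50 87 [[-8.0, 95.0], [6.0, 110.0], [10.0, 113.0]]
-40 42 [[-9.0, 96.0], [-1.0, 111.0], [9.0, 112.0]]
-30 73 [[-2.0, 65.0], [8.0, 93.0], [10.0, 112.0]]
-20 167 [[-8.0, 55.0], [8.0, 91.0], [10.0, 112.0]]
-10 183 [[-9.0, 55.0], [8.0, 96.0], [10.0, 112.0]]
0 173 [[-9.0, 55.0], [8.0, 93.0], [10.0, 112.0]]
10 162 [[-9.0, 55.0], [8.0, 94.0], [10.0, 112.0]]
20 169 [[-9.0, 56.0], [8.0, 96.0], [10.0, 112.0]]
30 166 [[-9.0, 56.0], [8.0, 94.0], [10.0, 112.0]]
40 159 [[-9.0, 55.0], [8.0, 94.0], [10.0, 112.0]]
50 156 [[-9.0, 57.0], [8.0, 93.0], [10.0, 112.0]]
60 162 [[-9.0, 56.0], [8.0, 94.0], [10.0, 112.0]]
70 145 [[-9.0, 55.0], [8.0, 95.0], [10.0, 113.0]]
80 128 [[-8.0, 56.0], [8.0, 94.0], [9.0, 112.0]]
```

View pics/z.png

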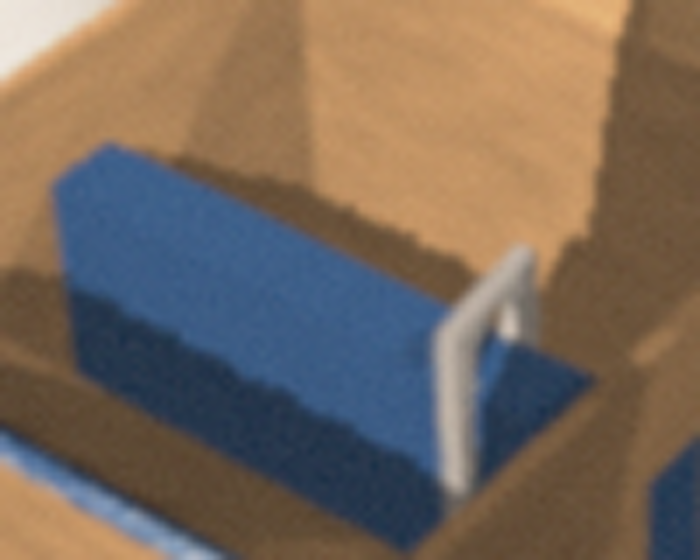

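The blue slab matches the label on the outside of the end wall at the same y and z, and the ladle plate passes straight through it. It is therefore a printed-label artefact and not an obstacle. Both flaps are at about 145°. Next I rotate the gripper so that it closes along carton y.

```bash
python3 -m creep '[[0,0,0.15,1.2,-4,-0.3,1],[0,0,0.3,2.4,-8.1,-0.3,1],[0,0,0.45,2.4,-8.1,-0.3,1],[0,0,0.6,2.4,-8.1,-0.3,1],[0,0,0.75,2.4,-8.1,-0.3,1]]';python3 -m creep '[[0,0,0.15,0,0,0,1],[0,0,0.3,0,0,0,1],[0,0,0.45,0,0,0,1],[0,0,0.6,0,0,0,1],[0,0,0.75,0,0,0,1]]'
python3 - <<'E'
from h import *
print(robot.sense()['joint_positions'][6])
for n in ('side','top'):
  camera(n);print([(RC.inv().apply(x['xyz']-C).round(4),round(x['score'],2)) for x in pinpoint('ladle_eye',n)])
T=RC*R.from_euler('x',180,degrees=True)
for z in(240,91): print(row(cart(-40,-1,z),T))
E
```

```text
time: 10.55
tool_pos: [0.5063, 0.2127, 0.3361]
ee_rot: [180.0, -0.0, 36.5]
force: [-0.7, 1.2, -0.6]
opening: 0.0939
gripper_force: 0.0
time: 11.05
tool_pos: [0.5065, 0.2125, 0.3359]
ee_rot: [-180.0, -0.0, -6.5]
force: [-0.5, -0.4, -0.5]
opening: 0.094
gripper_force: 0.0
-126.57943193019278
[(array([-0.0421, -0.0049,  0.1151]), 0.57)]
[]
[0.0, -0.0, 0.071, 0.038, 0.36, -0.112]
[0.0, -0.0, 0.071, 0.037, 0.359, 14.788]
```

```bash
python3 -m creep '[[0,0,0.07,0,0.2,4,1],[0,0,0.07,0,0.2,8,1],[0,0,0.07,0,0.2,11,1],[0,0,0.07,0,0.2,13.5,1],[0,0,0.07,0,0.2,14.8,1]]'; python3 -m creep '[[0,0,0,0,0,0,0.2],[0,0,0,0,0,0,0.2],[0,0,0,0,0,0,0.2],[0,0,0,0,0,0,0.2],[0,0,0,0,0,0,0.2]]' 30;python3 -m creep '[[0,0,0,0,0,0,0.2],[0,0,0,0,0,0,0.2],[0,0,0,0,0,0,0.2],[0,0,0,0,0,0,0.2],[0,0,0,0,0,0,0.2]]' 30
```

```text
time: 11.75
tool_pos: [0.5054, 0.21, 0.1858]
ee_rot: [179.9, 0.2, -10.0]
force: [-0.3, 0.9, -0.2]
opening: 0.0942
gripper_force: 0.0
time: 12.25
tool_pos: [0.5067, 0.2105, 0.1888]
ee_rot: [-179.9, -0.1, -10.1]
force: [0.4, -0.3, 0.0]
opening: 0.0573
gripper_force: 0.0
time: 12.75
tool_pos: [0.5064, 0.2103, 0.1879]
ee_rot: [-180.0, -0.0, -10.2]
force: [0.0, 0.1, 0.7]
opening: 0.0339
gripper_force: 30.0
```

```bash
python3 -m creep '[[0,0,0,0,0,-1,0.2],[0,0,0,0,0,-3,0.2],[0,0,0,0,0,-6,0.2],[0,0,0,0,0,-10,0.2],[0,0,0,0,0,-14,0.2]]'; python3 -m creep '[[0,0,0,0,0,-2,0.2],[0,0,0,0,0,-2.5,0.2],[0,0,0,0,0,-2.5,0.2]]'
python3 - <<'E'
from h import *
s=robot.sense();T=R.from_euler('xyz',s['ee_rot'],degrees=True)
p=s['tool_pos']
for n in ('side','top'):
  d=camera(n)
  for m in('ladle_eye','peg_tip','ladle'):print(n,m,[(x['xyz'].round(4),(T.inv().apply(x['xyz']-p)*1000).round(1),round(x['score'],2)) for x in pinpoint(m,n)])
# to plate x .47
T2=R.from_euler('xyz',[180,0,.5],degrees=True)
print(row([.47,-.169,p[2]-.097],T2))
E
```

```text
time: 13.25
tool_pos: [0.5058, 0.2101, 0.3294]
ee_rot: [180.0, 0.1, -10.1]
force: [1.8, 1.0, -1.4]
opening: 0.0337
gripper_force: 30.0
time: 13.55
tool_pos: [0.5062, 0.2102, 0.3532]
ee_rot: [-180.0, -0.0, -10.2]
force: [0.5, -1.2, -1.4]
opening: 0.0335
gripper_force: 30.0Traceback (most recent call last):
  File "<stdin>", line 6, in <module>
AttributeError: 'list' object has no attribute 'round'. Did you mean: 'count'?
```

```bash
cat > m.py <<'E'
from h import *
s=robot.sense();T=R.from_euler('xyz',s['ee_rot'],degrees=True);p=s['tool_pos'];print(s['time'],p,s['ee_rot'],s['joint_positions'][6])
for n in ('side','top'):
  d=camera(n)
  for m in('ladle_eye','peg_tip','ladle'):print(n,m,[(np.round(x['xyz'],4),(T.inv().apply(x['xyz']-p)*1000).round(1),round(x['score'],2)) for x in pinpoint(m,n)])
T2=R.from_euler('xyz',[180,0,.5],degrees=True)
print(row([.47,-.168,p[2]-.097],T2))
E
python3 m.py
```

```text
13.65 [0.50555636 0.20987872 0.3514853 ] [ 1.79906827e+02  1.28934098e-01 -1.01539096e+01] -129.40705831034592
side ladle_eye [(array([0.504 , 0.2099, 0.2759]), array([-1.4,  0.1, 75.6]), 0.74)]
side peg_tip [(array([ 0.5378, -0.1693,  0.1941]), array([ 98.9, 367.3, 157.8]), 0.8)]
side ladle [(array([0.5093, 0.2093, 0.1684]), array([  4.2,  -0.4, 183.1]), 0.79)]
top ladle_eye []
top peg_tip [(array([ 0.5406, -0.1703,  0.191 ]), array([101.9, 367.8, 160.9]), 0.91)]
top ladle [(array([0.5029, 0.2082, 0.1711]), array([ -1.9,   1.8, 180.4]), 0.6)]
[0.0, 0.001, -0.186, 3.099, 37.873, 0.107]
```

```bash
python3 -m creep '[[0,0,-0.1,1,10,0,0.2],[0,0,-0.19,1.5,19,0,0.2],[0,0,-0.19,1.5,19,0,0.2],[0,0,-0.19,1.5,19,0,0.2],[0,0,-0.19,1.5,19,0,0.2]]'; python3 -c "
from h import *
T2=R.from_euler('xyz',[180,0,.5],degrees=True)
print(row([.48,-.168,.352-.097],T2))"
```

```text
time: 14.55
tool_pos: [0.4868, 0.0137, 0.3528]
ee_rot: [179.8, 0.1, 0.1]
force: [0.7, 0.3, -2.3]
opening: 0.034
gripper_force: 30.0
[0.004, 0.001, -0.006, -0.723, 18.169, 0.157]
```

```bash
python3 -m creep '[[0,0,0,-0.4,10,0,0.2],[0,0,0,-0.7,18.2,0,0.2],[0,0,0,-0.7,18.2,0,0.2],[0,0,0,-0.7,18.2,4,0.2],[0,0,0,-0.7,18.2,8.5,0.2]]'; python3 -m creep '[[0,0,0,0,0,0,0.2],[0,0,0,0,0,0,0.2]]'; python3 m.py; python3 -c "
from h import *
for n in ('side','top'):
  d=camera(n);P=cloud(d)
  y,x=(90,300) if n=='side' else (190,370)
  k=d['frame'][y:y+120,x:x+160,::-1];cv2.imwrite('pics/p%s.png'%n,cv2.resize(k,None,fx=4,fy=4))
"
```

```text
time: 15.05
tool_pos: [0.4841, -0.1672, 0.2685]
ee_rot: [179.7, -0.4, 0.3]
force: [0.1, -0.0, -2.5]
opening: 0.0338
gripper_force: 30.0
time: 15.25
tool_pos: [0.4833, -0.1603, 0.268]
ee_rot: [-179.9, 0.1, 0.8]
force: [0.6, -0.1, -1.1]
opening: 0.0334
gripper_force: 30.0
15.25 [ 0.48330033 -0.16027939  0.268022  ] [-1.79928338e+02  6.11899598e-02  8.18103679e-01] -77.30444361592326
side ladle_eye []
side peg_tip []
side ladle [(array([ 0.4887, -0.1578,  0.0873]), array([  5.6,  -2.2, 180.7]), 0.64), (array([ 0.3773, -0.0396,  0.0068]), array([-104. , -121.9,  261.5]), 0.43)]
top ladle_eye []
top peg_tip [(array([ 0.5384, -0.1704,  0.1872]), array([55. , 11. , 80.7]), 0.84)]
top ladle []
[0.001, -0.002, 0.005, -1.345, 0.662, 0.081]
```

View pics/pside.png

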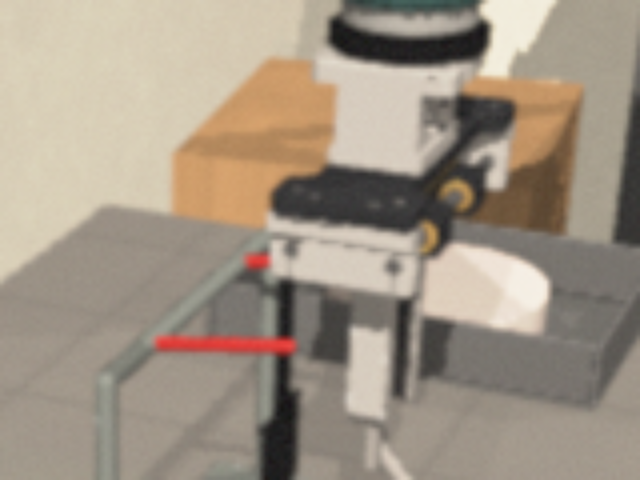

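The near finger hides the plate, and the peg tip is at crop (293,346). The arm settled about 9 mm short in y, so I align it and then insert slowly while watching the force.

```bash
python3 -m creep '[[0,0,0.01,0,0.5,0.1,0.2],[0,0,0.01,0,0.9,0.3,0.2],[0,0,0.01,0,0.9,0.3,0.2],[0,0,0.01,0,0.9,0.3,0.2]]'; python3 -c "
from station import robot;import numpy as np
p=[robot.sense() for i in range(1)][0];print(p['tool_pos'])"; python3 -m creep '[[0,0,0,1,0,0,0.2],[0,0,0,2,0,0,0.2],[0,0,0,3,0,0,0.2],[0,0,0,4,0,0,0.2],[0,0,0,4.5,0,0,0.2]]'
```

```text
time: 16.15
tool_pos: [0.4829, -0.1707, 0.2646]
ee_rot: [-180.0, 0.0, 0.1]
force: [0.0, -0.4, -2.0]
opening: 0.0337
gripper_force: 30.0
[ 0.48287606 -0.17072735  0.26462361]
time: 16.65
tool_pos: [0.5296, -0.1701, 0.2648]
ee_rot: [-180.0, -0.1, 0.2]
force: [-0.2, 0.2, -1.5]
opening: 0.0334
gripper_force: 30.0
```

```bash
python3 -m creep '[[0,0,0,0.5,-0.1,0,0.2],[0,0,0,1,-0.1,0,0.2],[0,0,0,1.5,-0.1,0,0.2],[0,0,0,2,-0.1,0.1,0.2],[0,0,0,2.4,-0.1,0.2,0.2]]'; python3 m.py;  python3 -c "
from h import *
d=camera('top')
k=d['frame'][170:300,350:510,::-1];cv2.imwrite('pics/ptop.png',cv2.resize(k,None,fx=4,fy=4))
"
```

```text
time: 17.15
tool_pos: [0.5524, -0.1693, 0.2628]
ee_rot: [180.0, -0.0, 0.2]
force: [0.3, 0.7, -2.1]
opening: 0.0335
gripper_force: 30.0
17.15 [ 0.55243523 -0.16929964  0.2628053 ] [ 1.79998145e+02 -9.82130325e-03  1.55827373e-01] -78.64944704672767
side ladle_eye [(array([ 0.5505, -0.1725,  0.1884]), array([-2. ,  3.2, 74.4]), 0.69)]
side peg_tip [(array([ 0.5393, -0.1668,  0.1937]), array([-13.1,  -2.5,  69.1]), 0.75)]
side ladle [(array([ 7.742e-01,  4.080e-02, -6.000e-04]), array([ 222.3, -209.5,  263.4]), 0.7), (array([ 0.5589, -0.1709,  0.08  ]), array([  6.4,   1.6, 182.8]), 0.61)]
top ladle_eye []
top peg_tip [(array([ 0.5375, -0.1743,  0.1905]), array([-15. ,   5. ,  72.3]), 0.68)]
top ladle []
[0.0, 0.0, -0.006, -8.182, -0.153, 0.01]
```

View pics/ptop.png

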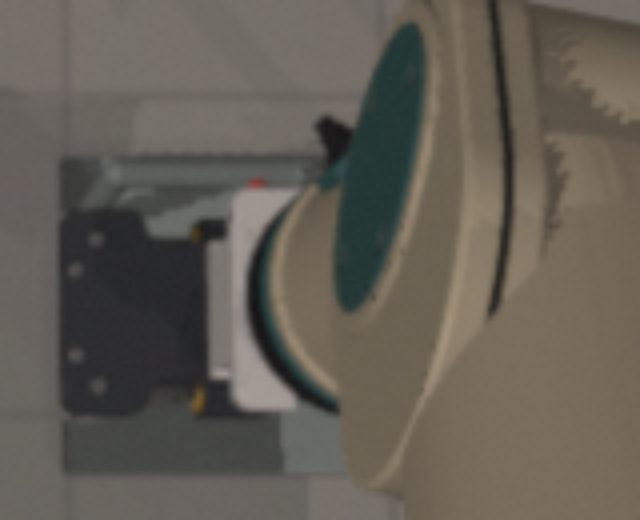

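```bash
python3 -m creep '[[0,0,0,0.6,0,0.1,0.2],[0,0,0,1.2,0,0.2,0.2],[0,0,0,1.8,0,0.3,0.2],[0,0,0,2.3,0,0.4,0.2],[0,0,0,2.3,0,0.5,0.2]]'; python3 -m creep '[[0,0,0,0,0,0.1,0.2],[0,0,0,0,0,0.2,0.2],[0,0,0,0,0,0.3,0.2],[0,0,0,0,0,0.3,0.2]]'
```

```text
time: 18.1
tool_pos: [0.576, -0.169, 0.2576]
ee_rot: [-180.0, -0.0, 0.2]
force: [0.9, -0.0, -1.7]
opening: 0.0338
gripper_force: 30.0
time: 18.5
tool_pos: [0.5748, -0.1693, 0.2547]
ee_rot: [-180.0, 0.0, 0.2]
force: [0.1, -0.3, -1.8]
opening: 0.0337
gripper_force: 30.0
```

```bash
python3 -m creep '[[0,0,0,0,0,0.1,0.2],[0,0,0,0,0,0.2,0.2],[0,0,0,0,0,0.2,0.2]]'; python3 -m creep '[[0,0,0,0,0,0.1,0.2],[0,0,0,0,0,0.2,0.2],[0,0,0,0,0,0.2,0.2]]'
```

```text
time: 18.8
tool_pos: [0.5751, -0.1692, 0.2529]
ee_rot: [180.0, -0.0, 0.2]
force: [-0.8, -0.5, -0.8]
opening: 0.0338
gripper_force: 30.0
time: 19.1
tool_pos: [0.5751, -0.1693, 0.2523]
ee_rot: [180.0, -0.0, 0.2]
force: [-3.3, -0.0, 9.2]
opening: 0.0338
gripper_force: 30.0
```

Contact: the hole's rim is bearing on the peg. I relax 1 mm, then release.

```bash
python3 -m creep '[[0,0,0,0,0,-0.1,0.2],[0,0,0,0,0,-0.1,0.4],[0,0,0,0,0,-0.1,0.6],[0,0,0,0,0,-0.1,0.6],[0,0,0,0,0,-0.1,0.6]]' 5; python3 m.py;python3 -c "
from h import *
d=camera('side')
k=d['frame'][90:240,280:460,::-1];cv2.imwrite('pics/rel.png',cv2.resize(k,None,fx=4,fy=4))
"
```

```text
time: 19.6
tool_pos: [0.575, -0.1692, 0.2516]
ee_rot: [-180.0, 0.0, 0.2]
force: [0.6, -0.4, -0.7]
opening: 0.0557
gripper_force: 0.0
19.6 [ 0.57500915 -0.16918963  0.25160491] [-1.79994646e+02  1.47266513e-02  1.61789356e-01] -79.17906565092771
side ladle_eye [(array([ 0.5746, -0.1722,  0.1799]), array([-0.4,  3. , 71.7]), 0.83)]
side peg_tip [(array([ 0.54  , -0.1694,  0.1954]), array([-35. ,   0.1,  56.2]), 0.68)]
side ladle []
top ladle_eye [(array([ 0.538 , -0.1703,  0.1898]), array([-37. ,   1. ,  61.8]), 0.6)]
top peg_tip [(array([ 0.5382, -0.1704,  0.1866]), array([-36.8,   1.1,  65. ]), 0.7)]
top ladle [(array([ 0.5744, -0.1678,  0.0725]), array([ -0.6,  -1.4, 179.1]), 0.64)]
[0.0, -0.0, -0.006, -10.503, -0.151, 0.023]
```

View pics/rel.png

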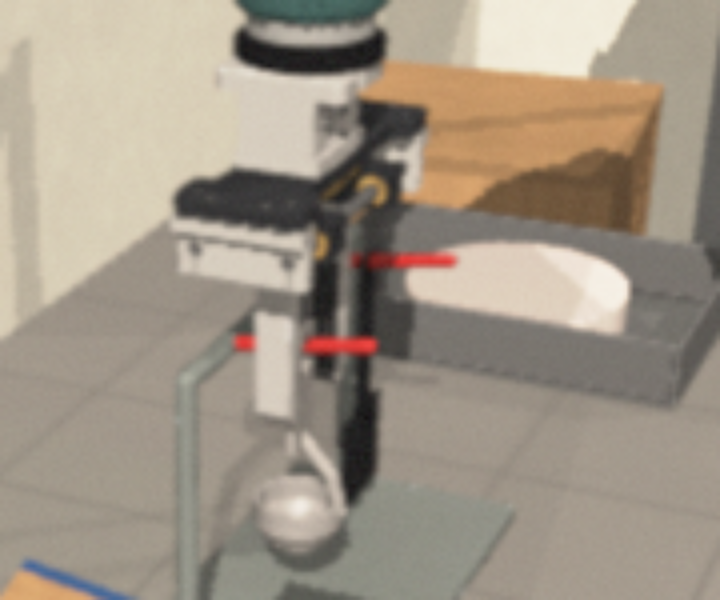

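The ladle is hanging on the peg: the peg is visible at (340,345) and the bowl at (300,515). The fingers are clear, so I withdraw upwards.

```bash
python3 -m creep '[[0,0,0,0,0,0,0.7],[0,0,0,0,0,-1,0.7],[0,0,0,0,0,-3,0.7],[0,0,0,0,0,-6,0.7],[0,0,0,0,0,-10,0.7]]'; python3 -m creep '[[0,0,0,0,0,-3,0.7],[0,0,0,-4,0,-6,0.7],[0,0,0,-8,0,-6,0.7],[0,0,0,-12,0,-6,0.7],[0,0,0,-12,0,-6,0.7]]'; python3 -m creep '[[0,0,0,0,0,0,0.7],[0,0,0,0,0,0,0.7],[0,0,0,0,0,0,0.7],[0,0,0,0,0,0,0.7],[0,0,0,0,0,0,0.7]]';python3 - <<'E'
from h import *
for n in ('side','top'):
  d=camera(n)
  for m in('ladle_eye','peg_tip','ladle','flap_left_edge','flap_right_edge','pot','mug','teacup','jar'):print(n,m,[(np.round(x['xyz'],3),round(x['score'],2)) for x in pinpoint(m,n)[:2]])
  if n=='side':cv2.imwrite('pics/end.png',d['frame'][:,:,::-1])
E
```

```text
time: 20.55
tool_pos: [0.5742, -0.169, 0.3523]
ee_rot: [-180.0, 0.2, 0.2]
force: [0.5, -0.2, -0.5]
opening: 0.066
gripper_force: 0.0
time: 21.05
tool_pos: [0.45, -0.17, 0.413]
ee_rot: [180.0, 0.1, -0.0]
force: [0.7, 0.3, 0.7]
opening: 0.0655
gripper_force: 0.0
time: 21.55
tool_pos: [0.4555, -0.1694, 0.4115]
ee_rot: [-180.0, 0.0, 0.2]
force: [-0.5, -0.5, 0.9]
opening: 0.0657
gripper_force: 0.0
side ladle_eye [(array([ 0.576, -0.17 ,  0.178]), 0.58)]
side peg_tip [(array([ 0.538, -0.168,  0.197]), 0.67), (array([0.518, 0.074, 0.171]), 0.46)]
side ladle [(array([ 0.581, -0.172,  0.072]), 0.79), (array([0.778, 0.044, 0.002]), 0.42)]
side flap_left_edge [(array([0.569, 0.327, 0.176]), 0.68)]
side flap_right_edge [(array([0.522, 0.071, 0.173]), 0.92)]
side pot [(array([0.779, 0.044, 0.005]), 0.61)]
side mug [(array([ 0.377, -0.036,  0.005]), 0.96), (array([ 0.539, -0.169,  0.194]), 0.43)]
side teacup []
side jar []
top ladle_eye [(array([ 0.577, -0.169,  0.179]), 0.6)]
top peg_tip [(array([ 0.539, -0.171,  0.19 ]), 0.83)]
top ladle [(array([ 0.575, -0.17 ,  0.073]), 0.6)]
top flap_left_edge [(array([0.566, 0.327, 0.172]), 0.79)]
top flap_right_edge [(array([0.525, 0.074, 0.17 ]), 0.86)]
top pot [(array([ 0.778,  0.042, -0.001]), 0.75)]
top mug [(array([ 0.381, -0.035,  0.   ]), 0.97)]
top teacup [(array([0.523, 0.078, 0.173]), 0.23)]
top jar [(array([0.53 , 0.002, 0.002]), 0.82)]
```

View pics/end.png

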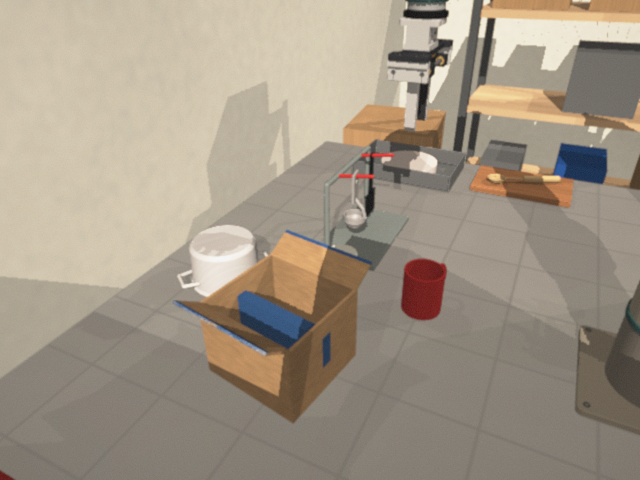

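The ladle hangs on the free peg around (354,200), about 38 mm in from the tip. Both flaps are folded out and the other things are undisturbed. Handing in.

```bash
python3 -c "
from station import robot
print(robot.hand_in())"
```

```text
the job is handed in; nothing more can be done
None
```

I handed the job in at about 22 s: the ladle hangs on the free red peg, both flaps are folded out to about 145°, and everything else is where it was, though the teacup was not re-detected in the last check.

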